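# Hang the ear defenders on the workshop rail

## Task

Hang the ear defenders that lie on the ink bench on the stand's rail: headband over the bar, in the seat between the two black collars at its free end, upright, with one cup hanging on either side. Nobody noted how high the rail is clamped, so feel your way down gently, let the bar take the weight while you still hold them, and only then let go; they must be left hanging still. Do not bump the stand with the arm, and leave the cans, bottle, knife and other things where they are.

Things in the scene. Friction and masses are not known exactly. Their poses are not given: they have to be found in the camera images.
- ear_defenders: Rigid ear defenders (0.3 kg): black U headband, two yellow cups; start lying on their side. Origin: middle of the inner face of the headband's crown (rests on the bar); x from cup to cup, y from cups to crown, z across the strip. Strip 24 mm wide (z), 6 mm thick, inner arch radius 59 mm, 22 mm flat at the crown. Lying: z up, origin 35 mm above the bench. Hanging: y up.
- cup_a (a point): Centre of the ear cup at x = -62, y = -115, z = 0 mm in the ear defenders' frame, axes as theirs. The cup is a firm block 38 mm thick (x, across the flat faces), 84 mm long (y), 70 mm wide (z); it bears a firm grip (about 35 N), and one cup held so carries the whole.
- cup_b (a point): Centre of the other ear cup, at x = +62, y = -115, z = 0 mm in the ear defenders' frame; same shape.
- stand: Fixed stand: base plate 130 x 160 x 14 mm (y -90 to 70), round post at the origin (bench level, z up). A level square steel rail, 22 x 22 mm, leaves a red block on the post along +y and ends free at y = 174 mm. The block is clamped at an unreported height: the bar's top lies 215 to 275 mm above the bench, to be felt for or seen. It stays put under 60 N. A band let go leaning swings for 2 to 4 s.
- seat_below (a point): Point at bench level straight below the middle of the seat, at x = 0, y = 150 mm in the stand's frame, axes as the stand's. The seat is 32 mm of bare bar between two black collars, each 38 mm across and 8 mm thick (y = 126 to 134 and 166 to 174 mm).
- can_magenta: Bystander, leave alone: ink can with magenta drips, 100 mm across, 125 mm high. Origin at the underside's centre.
- can_black: Bystander, leave alone: grey ink can with black drips, 100 mm across, 125 mm high. Origin at the underside's centre.
- solvent_bottle: Bystander, leave alone: clear bottle with red cap, 60 mm across, 150 mm high. Origin at the underside's centre.
- palette_knife: Bystander, leave alone: spatula with a wooden handle, 200 mm long, lying flat. Origin on its underside.
- tape_roll: Bystander, leave alone: paper tape roll, 100 mm across, 25 mm high. Origin at the underside's centre.
- jar: Bystander, leave alone: glass jar, 70 mm across, 90 mm high. Origin at the underside's centre.
Mind the look-alikes: they are no part of the job. Leave any blue or purple look-alike of the ear_defenders alone.

How it is judged:
On the way, in this order (a step that is already met when the one before it is completed fails the run):
1. the ear defenders are picked up off the bench in the gripper (height (world z) of ear_defenders above 0.12 m and contact force between ear_defenders and the fingers above 0.5 N and contact force between ear_defenders and stand below 0.1 N), for 0.2 s.
2. while still held, the headband rests on the bar in the seat between the collars, crown up (contact force between ear_defenders and stand above 0.7 N and contact force between ear_defenders and the fingers above 0.5 N and angle between ear_defenders's own y axis and vertical below 0.8 rad and x of ear_defenders in the frame of stand between -0.03 and 0.03 m and y of ear_defenders in the frame of stand between 0.14 and 0.16 m), for 0.15 s.
At the end, for the whole second after the job is handed in: Ear defenders at rest, released, hanging on the rail by the crown (within 7 mm of the middle of the seat along the bar, 25 mm across), upright within 0.25 rad, strip along the bar within 0.3 rad, a cup on either side; other things within 30 mm of their starts (x of ear_defenders in the frame of stand between -0.025 and 0.025 m and y of ear_defenders in the frame of stand between 0.143 and 0.157 m and angle between ear_defenders's own y axis and vertical below 0.25 rad and angle between the z axis of ear_defenders and the y axis of stand, either way round below 0.3 rad and height (world z) of ear_defenders above 0.2 m and contact force between ear_defenders and stand above 1 N and linear speed of ear_defenders below 0.03 m/s and angular speed of ear_defenders below 0.3 rad/s and distance of each of can_magenta, can_black, solvent_bottle, palette_knife, tape_roll, jar from where it was at the start of the episode below 0.03 m); the robot touches nothing.
It fails at once if the ear defenders are pressed or knocked against the stand with more than 40 N (contact force between ear_defenders and stand above 40 N).
It fails at once if the arm pushes the stand with more than 15 N (contact force between the arm and stand above 15 N).
It fails at once if one of the other things is moved more than 30 mm (distance of any of can_magenta, can_black, solvent_bottle, palette_knife, tape_roll, jar from where it was at the start of the episode above 0.03 m).
It also fails if it takes over 56 s, if anything falls off the work surface, if the arm or the gripper's body presses on something with over 40 N, if the wrist force passes 120 N, or if a joint passes its speed limit or range.

## Robot

A 7-joint arm with a two-finger parallel gripper is mounted at the origin on the work surface. World frame = base frame: x ahead of the robot, y to its left, z up, the work surface at z = 0. Lengths are in m, angles in rad, forces in N, time in s.
With the tool pointing down it reaches from about 0.35 to 0.9 m from the base axis. Payload 19.9 kg.
Tool frame: the origin (TCP) lies midway between the tips of the shut fingers; the grasp point (between the pads) lies 19 mm behind it; z points along the fingers, y is the line along which they close (so a half turn about z gives the same grasp; the last joint's range is limited). The gripper opens to 94 mm and grips with 3 to 60 N. Pads are 16 mm wide; open, the fingers measure 119 mm over their backs; the gripper's body (75 mm by 177 mm) begins 78 mm behind the grasp point.
Start: joints at [1.167, 0.417, -0.01, 1.614, 0.005, 1.111, -0.053], TCP at [0.221, -0.585, 0.205] pointing down, gripper open.
Joint ranges: [-2.81, 2.81], [-0.39, 2.02], [-1.27, 1.25], [0.06, 2.57], [-1.19, 4.33], [0.19, 2], [-2.82, 2.82]. Speed limits (rad/s): [1.89, 1.89, 2.39, 2.39, 3.01, 3.01, 3.01].

## Interface

Orientations are given as a unit quaternion [w, x, y, z].
In Python, from bench import sensors, optics, workorder gives the robot as it stands.
- The arm moves only by the tool step_arm, never from a script. Its argument "plan" is a list of rows, each an object of numbers: "rx", "ry", "rz": the turn, a rotation vector about the world's x, y, z in degrees; "dx", "dy", "dz": the shift along the world's x, y, z in m; "gripper": the closure, from 0 (fully open) to 1 (shut). A call has 1 to 5 rows; each row shifts and turns the commanded pose from where the row before left it; what a row does not reach is not made up. A row lasts 1/10 s, in which the tool goes at most 50 mm and 8.59 degrees, less where a joint would pass 70% of its speed; a pose out of reach is approached as far as the arm can. A call is refused whole if a number of a shift passes 0.05 or a number of a turn 8.59, either way. A call with a gripper value outside its range is refused whole. The fingers move at their own pace and stop on an object; "force" is the grip in N (left out, the last holds). Time passes only in rows, so rows that do not move let the fingers close. It gives the time, the measured TCP pose, the force, the opening and the grip force at its end, in the units of the state.
- sensors.state(): the state, without advancing time (a new reading comes with each control period).
- optics.get_image(name): name is "scene" or "top"; returns a dict with "img" (384x512x3 uint8, red, green, blue), "z_map" (384x512 float32, m along the optical axis (not along the pixel's ray), 0 where there is no reading), "intrinsics" (3x3 intrinsics, pixels), "k1" (the pictures are not rectified: a ray, as slopes to the right and down, at radius r is drawn at 1 + k1 r^2 times it, then the intrinsics apply), "view" (4x4, takes a point from world to camera coordinates). Camera axes: x right, y up, looking along -z (the intrinsics and any distortion apply to the point x, -y, -z); pixel columns grow to the right and rows downward; lengths in m; the calibration is good to about 2 mm. A picture is of the moment at which its call begins.
- workorder.finish_job(): hands the job in; it is judged then, once.
The state is a dict: "time_s": time; "joint_positions": joint angles; "qvel": joint speeds; "tau": joint torques, N m; "tcp_pos": TCP position; "ee_rot": TCP orientation; "wrist_force": force on the tool from outside, world axes, zero at the start; "wrist_torque": the same for the moment, N m; "finger_gap": opening from 0.0 (shut) to 1.0 (fully open); "gripper_force": force on a finger pad.
Only numpy, scipy, OpenCV 4.12 (cv2) and the standard library are available. Lean on these libraries where they do the work, as an engineer would, in place of code of your own. Each camera call takes 0.05 s, during which the arm holds its last target. There are 200 camera calls.

## Working session

There is one attempt and no reset: what is moved stays moved. The work goes in short steps, Python scripts to look and compute and a tool call to move; the robot and the scene stay as the last step left them, time stands still between calls to the robot, and variables do not carry over. Pictures are saved under pics/ and viewed, at most 10 in all, crops included, and the job is handed in when it is done.

Besides the shell and the picture viewer there is one more tool, called after "Call:" by a JSON object that holds its "api" and its "payload", one argument or row to a line. step_arm: Moves the arm, as the interface text tells. Its arguments: {"type":"object","properties":{"plan":{"type":"array","items":{"type":"object","properties":{"rx":{"type":"number"},"ry":{"type":"number"},"rz":{"type":"number"},"dx":{"type":"number"},"dy":{"type":"number"},"dz":{"type":"number"},"gripper":{"type":"number"}}}},"force":{"type":"number"}},"required":["plan"]}

```bash
mkdir -p pics; ls; cat > h.py <<'E'
import numpy as np, cv2
from bench import sensors, optics, workorder
def grab(n):
    d=optics.get_image(n); np.savez(f'{n}.npz',**{k:np.asarray(v) for k,v in d.items()}); return d
def load(n): return dict(np.load(f'{n}.npz'))
def cloud(d):
    K=np.array(d['intrinsics']);k1=float(d['k1']);z=d['z_map'];h,w=z.shape
    u,v=np.meshgrid(np.arange(w),np.arange(h))
    p=cv2.undistortPoints(np.stack([u,v],-1).reshape(-1,1,2).astype(np.float64),K,np.array([k1,0,0,0.])).reshape(h,w,2)
    c=np.stack([p[...,0]*z,-p[...,1]*z,-z,np.ones_like(z)],-1)
    P=c@np.linalg.inv(np.array(d['view'])).T
    P=P[...,:3]; P[z<=0]=np.nan; return P
def save(img,n,s=1): cv2.imwrite(f'pics/{n}.png',cv2.resize(img[...,::-1],None,fx=s,fy=s,interpolation=cv2.INTER_CUBIC))
E
python3 - <<'E'
from h import *
a=grab('scene');b=grab('top')
save(a['img'],'s1',1.5);save(b['img'],'t1',1.5)
for d in (a,b): print(d['intrinsics'],d['k1'],np.linalg.inv(d['view'])[:3].round(3))
print(sensors.state())
E
```

```text
pics
[[464.10675563   0.         263.87600216]
 [  0.         464.10675563 187.95755888]
 [  0.           0.           1.        ]] -0.10804688499261322 [[-0.206 -0.72   0.663  1.429]
 [ 0.979 -0.147  0.145  0.299]
 [-0.007  0.678  0.735  1.167]]
[[430.22880145   0.         252.9556945 ]
 [  0.         430.22880145 188.01692671]
 [  0.           0.           1.        ]] -0.09589674473493842 [[ 1.000e-02  9.930e-01 -1.190e-01  3.400e-01]
 [-1.000e+00  1.000e-02 -1.000e-03  9.500e-02]
 [-0.000e+00  1.190e-01  9.930e-01  1.179e+00]]
{'time_s': 0.1, 'joint_positions': array([ 1.16750914,  0.41791971, -0.01033471,  1.61408875,  0.00464665,
        1.11070645, -0.05297667]), 'qvel': array([ 1.24387729e-03, -1.32812879e-03, -4.01429295e-04, -1.47109564e-03,
       -6.75772919e-04,  1.09491809e-03, -4.36045723e-05]), 'tau': array([ 7.70558072e-04, -8.52585053e+01,  6.40354492e-01, -4.26700294e+01,
       -4.88717412e-02,  1.64997642e-02,  4.23742279e-05]), 'tcp_pos': array([ 0.22112125, -0.58422105,  0.2048949 ]), 'ee_rot': array([-5.37933758e-04,  9.83679889e-01,  1.79926579e-01, -1.11099650e-04]), 'wrist_force': array([0.21105248, 0.23356191, 0.01124894]), 'wrist_torque': array([ 0.01702869, -0.00847515, -0.02834057]), 'gripper_force': 0.0, 'finger_gap': 1.0006582343815886}
```

View pics/s1.png

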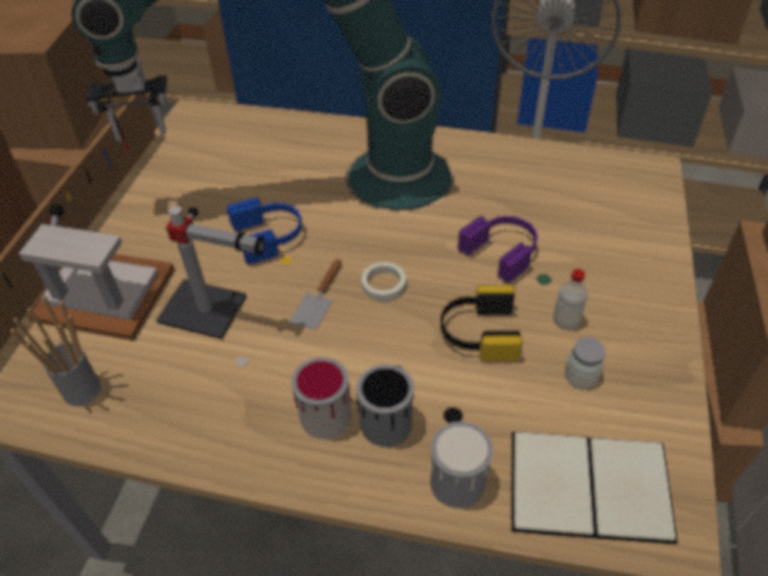

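View pics/t1.png

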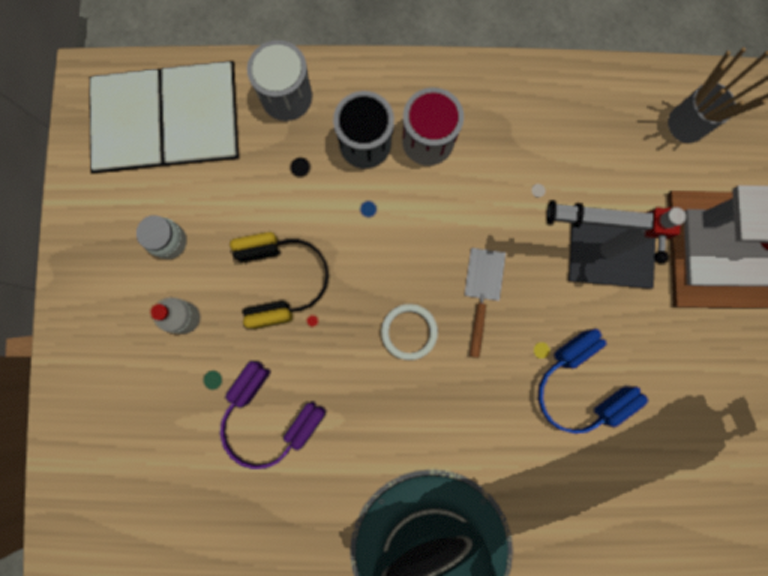

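The target is the yellow-cupped, black-banded pair at scene (480,325) / top (280,282). The blue pair at top (590,385) and the purple pair at top (270,415) are the look-alikes. I'll measure the pose from colour and depth, and save one crop to confirm.

```bash
python3 - <<'E'
from h import *
for n in ('top','scene'):
    d=load(n);P=cloud(d);hsv=cv2.cvtColor(d['img'],cv2.COLOR_RGB2HSV)
    H,S,V=[hsv[...,i].astype(int) for i in range(3)]
    x,y,z=P[...,0],P[...,1],P[...,2]
    print(n,'table z',np.nanmedian(z[(np.abs(z)<.03)]))
    m=(H>20)&(H<34)&(S>150)&(V>60)&(z>.015)
    c,l,st,ce=cv2.connectedComponentsWithStats(m.astype(np.uint8))
    for i in range(1,c):
        if st[i,4]>40:
            q=P[l==i]; print('yellow',st[i],ce[i].round(),'med',np.nanmedian(q,0).round(3),'p2',np.nanpercentile(q,3,0).round(3),'p98',np.nanpercentile(q,97,0).round(3))
    # cup tops: z>.055 within the region
    cx=np.array([.4,.29]);
    g=[ (z>.058)&(z<.085)&(x>.35)&(x<.75)&(y>.08)&(y<.5)]
    c,l,st,ce=cv2.connectedComponentsWithStats(g[0].astype(np.uint8))
    for i in range(1,c):
        if st[i,4]>60:
            q=P[l==i][:,:2].astype(np.float32); r=cv2.minAreaRect(q); print('z60-85 blob',st[i],r,np.nanmedian(P[l==i],0).round(3))
    # rail
    m=(z>.19)&(z<.32)&(x>.2)&(x<.8)&(y<0.05)&(y>-.5)
    c,l,st,ce=cv2.connectedComponentsWithStats(m.astype(np.uint8))
    for i in range(1,c):
        if st[i,4]>60:
            q=P[l==i]; print('rail',st[i],np.nanpercentile(q,3,0).round(3),np.nanpercentile(q,97,0).round(3),'med',np.nanmedian(q,0).round(3))
    # stand base
    m=(z>.007)&(z<.022)&(x>.2)&(x<.8)&(y<-.1)&(y>-.6)&(V<90)
    q=P[m][:,:2].astype(np.float32); print('base',len(q),cv2.minAreaRect(q))
t=load('top')['img']; save(t[135:235,130:240],'c1',5)
E
```

```text
top table z 0.000722570067397843
yellow [153 155  32  13 243] [168. 160.] med [0.544 0.321 0.069] p2 [0.53  0.283 0.061] p98 [0.557 0.358 0.073]
yellow [162 205  33  14 303] [178. 212.] med [0.409 0.29  0.068] p2 [0.395 0.253 0.035] p98 [0.425 0.329 0.073]
z60-85 blob [227  91  34  16 101] ((0.709876537322998, 0.12099577486515045), (0.03094940446317196, 0.0897592306137085), 11.964569091796875) [0.702 0.123 0.072]
z60-85 blob [101 145  18  25 139] ((0.5497693419456482, 0.4740685820579529), (0.03468890115618706, 0.0687466710805893), 74.3223876953125) [0.542 0.467 0.066]
z60-85 blob [153 155  32  18 425] ((0.5370306372642517, 0.3201662302017212), (0.03823599964380264, 0.08095850795507431), 10.655025482177734) [0.536 0.318 0.068]
z60-85 blob [113 199  16  23  77] ((0.40771448612213135, 0.4369831085205078), (0.026858434081077576, 0.06049653887748718), 72.75279998779297) [0.407 0.428 0.073]
z60-85 blob [161 199  33  20 444] ((0.4186081290245056, 0.2942238450050354), (0.038255613297224045, 0.08290804177522659), 12.10993480682373) [0.419 0.293 0.068]
rail [492 124   9  32 110] [ 0.548 -0.499
[... 804 characters left out ...]
22289851307869), 69.25586700439453) [0.436 0.449 0.071]
z60-85 blob [321 220  28  12 286] ((0.5409048199653625, 0.3217296600341797), (0.03774735704064369, 0.08238738030195236), 10.524581909179688) [0.546 0.321 0.067]
z60-85 blob [379 232  16  18 117] ((0.5692817568778992, 0.47261929512023926), (0.06296383589506149, 0.024215541779994965), 38.24687576293945) [0.582 0.476 0.067]
rail [ 110  137   67   34 1016] [ 0.501 -0.34   0.201] [ 0.573 -0.152  0.298] med [ 0.559 -0.289  0.256]
rail [ 61 157  19  21  71] [ 0.539 -0.499  0.19 ] [ 0.625 -0.483  0.194] med [ 0.582 -0.492  0.191]
base 1610 ((0.5374099016189575, -0.36193081736564636), (0.25399887561798096, 0.5484088063240051), 57.13005447387695)
```

View pics/c1.png

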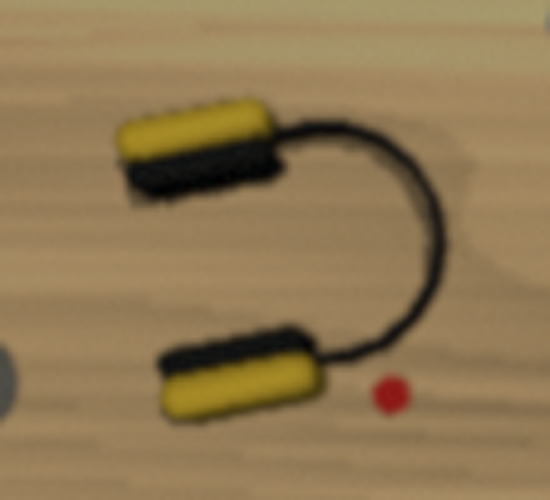

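The crop confirms it: yellow cups with black pads and a black headband. Cup centres are about 122 mm apart and 68–70 mm high, which fits the given sizes. Next is the rail.

```bash
python3 - <<'E'
from h import *
for n in ('top','scene'):
    d=load(n);P=cloud(d).reshape(-1,3);I=d['img'].reshape(-1,3).astype(int)
    k=(P[:,2]>.19)&(P[:,2]<.33)&(P[:,0]>.42)&(P[:,0]<.65)&(P[:,1]<-.08)&(P[:,1]>-.42)
    P=P[k];I=I[k];print(n,len(P))
    for y0 in np.arange(-.40,-.10,.008):
        s=(P[:,1]>=y0)&(P[:,1]<y0+.008)
        if s.sum()>3:
            q=P[s];zt=np.percentile(q[:,2],85);t=np.abs(q[:,2]-zt)<.006
            print(f'{y0+.004:.3f} n{s.sum()} ztop {zt:.4f} x {np.percentile(q[t,0],5):.3f} {np.median(q[t,0]):.3f} {np.percentile(q[t,0],95):.3f} rgb',np.median(I[s],0).astype(int))
    # base via raw
    P=cloud(d);z=P[...,2];V=d['img'].max(-1)
    m=((z>.006)&(z<.022)&(P[...,0]>.38)&(P[...,0]<.7)&(P[...,1]<-.2)&(P[...,1]>-.46)&(V<100)).astype(np.uint8)
    c,l,st,ce=cv2.connectedComponentsWithStats(m)
    for i in range(1,c):
        if st[i,4]>150: q=P[l==i];print('base',st[i],np.nanmin(q,0).round(3),np.nanmax(q,0).round(3),cv2.minAreaRect(q[:,:2].astype(np.float32)))
E
```

```text
top 1475
-0.348 n5 ztop 0.2678 x 0.532 0.536 0.541 rgb [95 34 24]
-0.340 n38 ztop 0.2979 x 0.541 0.545 0.551 rgb [114  26  21]
-0.332 n68 ztop 0.2986 x 0.537 0.546 0.555 rgb [134 123 113]
-0.324 n162 ztop 0.2975 x 0.535 0.545 0.555 rgb [101  57  53]
-0.316 n189 ztop 0.2921 x 0.538 0.544 0.551 rgb [62 41 40]
-0.308 n134 ztop 0.2679 x 0.529 0.544 0.563 rgb [71 22 19]
-0.300 n42 ztop 0.2604 x 0.537 0.547 0.558 rgb [121 122 122]
-0.292 n43 ztop 0.2593 x 0.538 0.547 0.558 rgb [125 124 124]
-0.284 n42 ztop 0.2604 x 0.540 0.551 0.560 rgb [125 125 124]
-0.276 n39 ztop 0.2603 x 0.539 0.550 0.559 rgb [126 125 125]
-0.268 n43 ztop 0.2591 x 0.540 0.550 0.560 rgb [126 126 124]
-0.260 n41 ztop 0.2599 x 0.541 0.552 0.562 rgb [125 125 124]
-0.252 n41 ztop 0.2603 x 0.541 0.550 0.561 rgb [125 125 124]
-0.244 n40 ztop 0.2595 x 0.542 0.550 0.561 rgb [125 125 124]
-0.236 n42 ztop 0.2595 x 0.543 0.555 0.563 rgb [124 125 124]
-0.228 n42 ztop 0.2605 x 0.543 0.551 0.563 rgb [124 125 124]
-0.220 n45 ztop 0.2605 x 0.543 0.553 0.563 rgb [124 125 124]
-0.212 n39 ztop 0.2603 x 0.545 0.556 0.565 rgb [124 124 123]

[... 2022 characters left out ...]
2609 x 0.545 0.557 0.567 rgb [77 76 75]
-0.180 n29 ztop 0.2577 x 0.551 0.560 0.570 rgb [106 102 103]
-0.172 n25 ztop 0.2583 x 0.551 0.561 0.570 rgb [106 107 108]
-0.164 n18 ztop 0.2590 x 0.555 0.566 0.572 rgb [81 79 79]
-0.156 n52 ztop 0.2635 x 0.552 0.565 0.574 rgb [29 30 39]
-0.148 n29 ztop 0.2571 x 0.549 0.553 0.572 rgb [27 34 48]
base [ 85 177  31  50 165] [ 0.443 -0.46   0.006] [ 0.661 -0.444  0.022] ((0.5520632266998291, -0.4515414535999298), (0.013794220052659512, 0.21869689226150513), 88.2042236328125)
base [ 105  186   59   40 1267] [ 0.478 -0.418  0.006] [ 0.618 -0.251  0.022] ((0.5472006797790527, -0.3346402943134308), (0.16428789496421814, 0.13172303140163422), 85.45545959472656)
```

Bar top is about 0.260 m, inside 215–275 mm, and the collars are +6 mm above it. The rail is yawed about 4.4° from +y, and the seat is at about (0.558, -0.175). I'll grip cup_b at (0.419, 0.2945), the near cup, because it keeps the hand away from the cans. Starting over to it now.

Call:
{"api": "step_arm", "payload": {
  "plan": [
    {"dx":0.018,"dy":0.044,"dz":0.005,"rz":8.2,"gripper":0},
    {"dx":0.018,"dy":0.044,"dz":0.005,"rz":8.2,"gripper":0},
    {"dx":0.018,"dy":0.044,"dz":0.005,"rz":8.2,"gripper":0},
    {"dx":0.018,"dy":0.044,"dz":0.005,"rz":8.2,"gripper":0},
    {"dx":0.018,"dy":0.044,"dz":0.005,"rz":8.2,"gripper":0}
  ]
}}

```text
validation failed for argument at $.pl...
```

Call:
{"api": "step_arm", "payload": {
  "plan": [
    {"dx":0.018,"dy":0.044,"dz":0.005,"rx":0.0,"ry":0.0,"rz":8.2,"gripper":0.0}
  ],
  "force": 35
}}

```text
time_s: 0.2
tcp_pos: [0.2363, -0.5428, 0.2088]
ee_rot: [-0.001, 0.969, 0.247, -0.001]
wrist_force: [1.2, -0.7, -0.7]
finger_gap: 1.001
gripper_force: 0.0
```

Call:
{"api": "step_arm", "payload": {
  "plan": [
    {"dx":0.018,"dy":0.044,"dz":0.005,"rx":0.0,"ry":0.0,"rz":8.2,"gripper":0.0},
    {"dx":0.018,"dy":0.044,"dz":0.005,"rx":0.0,"ry":0.0,"rz":8.2,"gripper":0.0},
    {"dx":0.018,"dy":0.044,"dz":0.005,"rx":0.0,"ry":0.0,"rz":8.2,"gripper":0.0},
    {"dx":0.018,"dy":0.044,"dz":0.005,"rx":0.0,"ry":0.0,"rz":8.2,"gripper":0.0},
    {"dx":0.018,"dy":0.044,"dz":0.005,"rx":0.0,"ry":0.0,"rz":8.2,"gripper":0.0}
  ]
}}

```text
time_s: 0.7
tcp_pos: [0.3294, -0.3186, 0.2355]
ee_rot: [-0.0, 0.818, 0.575, -0.0]
wrist_force: [1.2, -0.5, 0.1]
finger_gap: 1.002
gripper_force: 0.0
```

Call:
{"api": "step_arm", "payload": {
  "plan": [
    {"dx":0.018,"dy":0.044,"dz":0.005,"rx":0.0,"ry":0.0,"rz":8.2,"gripper":0.0},
    {"dx":0.018,"dy":0.044,"dz":0.005,"rx":0.0,"ry":0.0,"rz":8.2,"gripper":0.0},
    {"dx":0.018,"dy":0.044,"dz":0.005,"rx":0.0,"ry":0.0,"rz":8.2,"gripper":0.0},
    {"dx":0.018,"dy":0.044,"dz":0.0,"rx":0.0,"ry":0.0,"rz":8.2,"gripper":0.0},
    {"dx":0.0,"dy":0.044,"dz":0.0,"rx":0.0,"ry":0.0,"rz":0.0,"gripper":0.0}
  ]
}}

```text
time_s: 1.2
tcp_pos: [0.4023, -0.0983, 0.2505]
ee_rot: [0.0, 0.622, 0.783, 0.0]
wrist_force: [0.8, -0.8, -0.3]
finger_gap: 1.0
gripper_force: 0.0
```

Call:
{"api": "step_arm", "payload": {
  "plan": [
    {"dx":0.002,"dy":0.045,"dz":0.0,"rx":0.0,"ry":0.0,"rz":0.0,"gripper":0.0},
    {"dx":0.002,"dy":0.045,"dz":0.0,"rx":0.0,"ry":0.0,"rz":0.0,"gripper":0.0},
    {"dx":0.002,"dy":0.045,"dz":0.0,"rx":0.0,"ry":0.0,"rz":0.0,"gripper":0.0},
    {"dx":0.002,"dy":0.045,"dz":0.0,"rx":0.0,"ry":0.0,"rz":0.0,"gripper":0.0},
    {"dx":0.002,"dy":0.045,"dz":0.0,"rx":0.0,"ry":0.0,"rz":0.0,"gripper":0.0}
  ]
}}

```text
time_s: 1.7
tcp_pos: [0.4108, 0.1262, 0.2506]
ee_rot: [0.0, 0.625, 0.781, -0.0]
wrist_force: [2.0, -0.1, -0.8]
finger_gap: 1.001
gripper_force: 0.0
```

Call:
{"api": "step_arm", "payload": {
  "plan": [
    {"dx":0.002,"dy":0.045,"dz":0.0,"rx":0.0,"ry":0.0,"rz":0.0,"gripper":0.0},
    {"dx":0.002,"dy":0.045,"dz":0.0,"rx":0.0,"ry":0.0,"rz":0.0,"gripper":0.0},
    {"dx":0.002,"dy":0.045,"dz":-0.02,"rx":0.0,"ry":0.0,"rz":0.0,"gripper":0.0},
    {"dx":0.0,"dy":0.025,"dz":-0.03,"rx":0.0,"ry":0.0,"rz":0.0,"gripper":0.0},
    {"dx":0.0,"dy":0.0,"dz":0.0,"rx":0.0,"ry":0.0,"rz":0.0,"gripper":0.0}
  ]
}}

```text
time_s: 2.2
tcp_pos: [0.4148, 0.2868, 0.1971]
ee_rot: [-0.002, 0.623, 0.783, -0.002]
wrist_force: [-1.3, -0.7, -0.7]
finger_gap: 1.001
gripper_force: 0.0
```

Call:
{"api": "step_arm", "payload": {
  "plan": [
    {"dx":0.004,"dy":0.008,"dz":-0.04,"rx":0.0,"ry":0.0,"rz":0.0,"gripper":0.0},
    {"dx":0.0,"dy":0.0,"dz":-0.04,"rx":0.0,"ry":0.0,"rz":0.0,"gripper":0.0},
    {"dx":0.0,"dy":0.0,"dz":-0.04,"rx":0.0,"ry":0.0,"rz":0.0,"gripper":0.0},
    {"dx":0.0,"dy":0.0,"dz":-0.03,"rx":0.0,"ry":0.0,"rz":0.0,"gripper":0.0},
    {"dx":0.0,"dy":0.0,"dz":-0.03,"rx":0.0,"ry":0.0,"rz":0.0,"gripper":0.0}
  ]
}}

```text
time_s: 2.7
tcp_pos: [0.4215, 0.2915, 0.0195]
ee_rot: [0.0, 0.625, 0.781, -0.0]
wrist_force: [1.3, 0.7, 0.4]
finger_gap: 1.0
gripper_force: 0.0
```

```bash
python3 - <<'E'
from h import *
b=grab('top');save(b['img'][120:260,110:270],'c2',4);s=sensors.state();print(s['tcp_pos'],s['joint_positions'].round(2))
E
```

```text
[0.41992429 0.29015638 0.01577002] [-0.09  0.61 -0.72  2.01  0.58  0.75 -0.94]
```

View pics/c2.png

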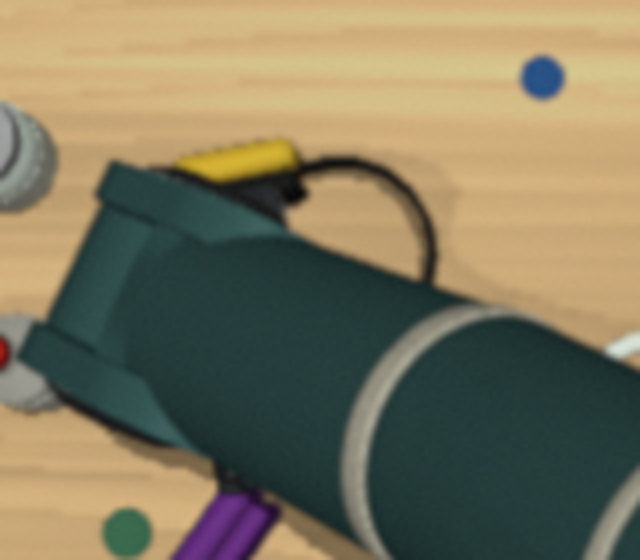

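The picture shows the arm over cup_b (crop centre), with the far cup still in place at (240,160). Wrist force is nil, so I'll close.

Call:
{"api": "step_arm", "payload": {
  "plan": [
    {"dx":0.0,"dy":0.003,"dz":0.0,"rx":0.0,"ry":0.0,"rz":0.0,"gripper":1.0},
    {"dx":0.0,"dy":0.0,"dz":0.0,"rx":0.0,"ry":0.0,"rz":0.0,"gripper":1.0},
    {"dx":0.0,"dy":0.0,"dz":0.0,"rx":0.0,"ry":0.0,"rz":0.0,"gripper":1.0},
    {"dx":0.0,"dy":0.0,"dz":0.0,"rx":0.0,"ry":0.0,"rz":0.0,"gripper":1.0},
    {"dx":0.0,"dy":0.0,"dz":0.0,"rx":0.0,"ry":0.0,"rz":0.0,"gripper":1.0}
  ],
  "force": 35
}}

```text
time_s: 3.25
tcp_pos: [0.4217, 0.2955, 0.0212]
ee_rot: [0.0, 0.624, 0.781, 0.0]
wrist_force: [0.1, 0.7, 0.3]
finger_gap: 0.612
gripper_force: 0.0
```

Call:
{"api": "step_arm", "payload": {
  "plan": [
    {"dx":0.0,"dy":0.0,"dz":0.0,"rx":0.0,"ry":0.0,"rz":0.0,"gripper":1.0},
    {"dx":0.0,"dy":0.0,"dz":0.0,"rx":0.0,"ry":0.0,"rz":0.0,"gripper":1.0},
    {"dx":0.0,"dy":0.0,"dz":0.0,"rx":0.0,"ry":0.0,"rz":0.0,"gripper":1.0}
  ]
}}

```text
time_s: 3.55
tcp_pos: [0.4208, 0.2953, 0.0204]
ee_rot: [-0.0, 0.624, 0.781, -0.0]
wrist_force: [-3.5, -1.9, 7.0]
finger_gap: 0.403
gripper_force: 35.0
```

Call:
{"api": "step_arm", "payload": {
  "plan": [
    {"dx":0.0,"dy":0.0,"dz":0.02,"rx":0.0,"ry":0.0,"rz":0.0,"gripper":1.0},
    {"dx":0.0,"dy":0.0,"dz":0.04,"rx":0.0,"ry":0.0,"rz":0.0,"gripper":1.0},
    {"dx":0.0,"dy":0.0,"dz":0.045,"rx":0.0,"ry":0.0,"rz":0.0,"gripper":1.0},
    {"dx":0.0,"dy":0.0,"dz":0.045,"rx":0.0,"ry":0.0,"rz":0.0,"gripper":1.0},
    {"dx":0.0,"dy":0.0,"dz":0.045,"rx":0.0,"ry":0.0,"rz":0.0,"gripper":1.0}
  ]
}}

```text
time_s: 4.05
tcp_pos: [0.4206, 0.2952, 0.2169]
ee_rot: [-0.0, 0.624, 0.781, -0.0]
wrist_force: [1.5, -0.0, -4.3]
finger_gap: 0.407
gripper_force: 34.9
```

Call:
{"api": "step_arm", "payload": {
  "plan": [
    {"dx":0.01,"dy":-0.03,"dz":0.035,"rx":0.0,"ry":0.0,"rz":0.0,"gripper":1.0},
    {"dx":0.01,"dy":-0.03,"dz":0.035,"rx":0.0,"ry":0.0,"rz":-5.6,"gripper":1.0},
    {"dx":0.01,"dy":-0.03,"dz":0.02,"rx":0.0,"ry":0.0,"rz":-5.6,"gripper":1.0},
    {"dx":0.01,"dy":-0.03,"dz":0.0,"rx":0.0,"ry":0.0,"rz":-5.6,"gripper":1.0},
    {"dx":0.0,"dy":-0.0,"dz":0.0,"rx":0.0,"ry":0.0,"rz":0.0,"gripper":1.0}
  ]
}}

```text
time_s: 4.55
tcp_pos: [0.4626, 0.1713, 0.3054]
ee_rot: [0.001, 0.735, 0.678, -0.0]
wrist_force: [0.4, 0.9, -3.7]
finger_gap: 0.402
gripper_force: 35.0
```

Call:
{"api": "step_arm", "payload": {
  "plan": [
    {"dx":0.006,"dy":-0.01,"dz":0.0,"rx":-8.16,"ry":0.63,"rz":0.0,"gripper":1.0},
    {"dx":0.006,"dy":-0.01,"dz":0.0,"rx":-8.16,"ry":0.63,"rz":0.0,"gripper":1.0},
    {"dx":0.006,"dy":-0.01,"dz":0.0,"rx":-8.16,"ry":0.63,"rz":0.0,"gripper":1.0},
    {"dx":0.006,"dy":-0.01,"dz":0.0,"rx":-8.16,"ry":0.63,"rz":0.0,"gripper":1.0},
    {"dx":0.006,"dy":-0.01,"dz":0.0,"rx":-8.16,"ry":0.63,"rz":0.0,"gripper":1.0}
  ]
}}

```text
time_s: 5.05
tcp_pos: [0.4915, 0.1263, 0.3054]
ee_rot: [0.239, 0.684, 0.638, -0.259]
wrist_force: [-0.7, -1.3, -3.2]
finger_gap: 0.401
gripper_force: 35.0
```

```bash
cat >> h.py <<'E'
from scipy.spatial.transform import Rotation as Ro
def pose():
    s=sensors.state();q=s['ee_rot'];R=Ro.from_quat([*q[1:],q[0]]).as_matrix()
    print('tcp',s['tcp_pos'].round(4),'toolz',R[:,2].round(3),'tooly',R[:,1].round(3),'j',s['joint_positions'].round(2),'F',s['wrist_force'].round(2),'T',s['wrist_torque'].round(2)); return s,R
E
python3 -c "
from h import *
pose()"
```

```text
tcp [0.4915 0.1263 0.3054] toolz [-0.049 -0.657 -0.752] tooly [ 0.997 -0.071 -0.003] j [-0.09  0.48 -0.76  1.6   0.73  1.81 -1.02] F [-0.7  -1.3  -3.19] T [ 1.12  0.07 -0.09]
```

j6 is at 1.81 of 2.0, so I'll bring the wrist towards -y while turning to relieve it.

Call:
{"api": "step_arm", "payload": {
  "plan": [
    {"dx":0.0,"dy":-0.04,"dz":0.0,"rx":0.0,"ry":0.0,"rz":0.0,"gripper":1.0},
    {"dx":0.0,"dy":-0.04,"dz":0.0,"rx":0.0,"ry":0.0,"rz":0.0,"gripper":1.0},
    {"dx":0.0,"dy":-0.04,"dz":0.0,"rx":-4.0,"ry":0.31,"rz":0.0,"gripper":1.0},
    {"dx":0.0,"dy":-0.02,"dz":0.0,"rx":-4.0,"ry":0.31,"rz":0.0,"gripper":1.0},
    {"dx":0.0,"dy":0.0,"dz":0.0,"rx":0.0,"ry":0.0,"rz":0.0,"gripper":1.0}
  ]
}}

```text
time_s: 5.55
tcp_pos: [0.4906, -0.0158, 0.3041]
ee_rot: [0.28, 0.665, 0.62, -0.307]
wrist_force: [-0.2, 0.4, -4.7]
finger_gap: 0.404
gripper_force: 35.0
```

```bash
python3 -c "
from h import *
pose()"
```

```text
tcp [ 0.4906 -0.0158  0.3041] toolz [-0.061 -0.753 -0.655] tooly [ 0.997 -0.074 -0.008] j [ 0.07  0.4  -0.7   1.77  0.85  1.74 -0.9 ] F [-0.17  0.39 -4.67] T [1.36 0.   0.01]
```

Before turning further I'll fit a quick kinematic model from the states logged so far, to see whether the final pose is inside the joint ranges.

```bash
cat > kin.py <<'E'
import numpy as np, itertools
from scipy.spatial.transform import Rotation as Ro
from scipy.optimize import least_squares
Q=np.array([[1.16750914,.41791971,-.01033471,1.61408875,.00464665,1.11070645,-.05297667],[-.09,.61,-.72,2.01,.58,.75,-.94],[-.09,.48,-.76,1.6,.73,1.81,-1.02],[.07,.4,-.7,1.77,.85,1.74,-.9]])
Pm=np.array([[.22112,-.58422,.20489],[.4199,.2902,.0158],[.4915,.1263,.3054],[.4906,-.0158,.3041]])
q=np.array([[-.0005,.98368,.17993,0],[0,.625,.781,0],[.239,.684,.638,-.259],[.28,.665,.62,-.307]])
Rm=Ro.from_quat(np.c_[q[:,1:],q[:,0]])
def fk(q,s,p):
    yaw,y7,dbs,dse,dew,dwt,ae,aw,as_=p
    R=Ro.from_euler('z',yaw);x=np.array([0,0,dbs])
    R=R*Ro.from_euler('z',s[0]*q[0]);x=x+R.apply([as_,0,0]);R=R*Ro.from_euler('y',q[1]);R=R*Ro.from_euler('z',s[1]*q[2])
    x=x+R.apply([ae,0,dse]);R=R*Ro.from_euler('y',q[3]);x=x+R.apply([-ae,0,0]);R=R*Ro.from_euler('z',s[2]*q[4])
    x=x+R.apply([0,0,dew]);R=R*Ro.from_euler('y',q[5]);x=x+R.apply([aw,0,dwt]);R=R*Ro.from_euler('z',s[3]*q[6]+y7)
    return x,R
def res(p,s):
    o=[]
    for a,b,c in zip(Q,Pm,Rm):
        x,R=fk(a,s,p);o+=list(x-b)+list(.4*(R.inv()*c).as_rotvec())
    return np.r_[o,1e-3*np.array(p[6:])]
def fit():
    best=None
    for s in itertools.product([1,-1],repeat=4):
        for y7 in (0,1.57,3.14,-1.57):
            r=least_squares(res,[0,y7,.35,.4,.4,.25,0,0,0],args=(s,))
            if best is None or r.cost<best[0]: best=(r.cost,s,r.x,np.abs(r.fun).max())
    return best
if __name__=='__main__':
    b=fit();print(b);np.savez('kin.npz',s=b[1],p=b[2])
E
python3 kin.py
```

```text
(np.float64(0.00013788177446332183), (-1, -1, -1, -1), array([-3.70610327e-02,  1.53778615e+00,  2.73294307e-01,  5.16648074e-01,
        4.68020098e-01,  3.31449324e-01, -1.05316357e-02,  3.20522560e-05,
        1.15509582e-02]), np.float64(0.009045680862961723))
```

```bash
cat > ik.py <<'E'
from kin import *
d=np.load('kin.npz');s=d['s'];p=d['p']
lo=np.array([-2.81,-.39,-1.27,.06,-1.19,.19,-2.82]);hi=np.array([2.81,2.02,1.25,2.57,4.33,2,2.82])
rng=np.random.default_rng(0)
def ik(x,zt,yt,q0,n=30):
    R=Ro.from_matrix(np.c_[np.cross(yt,zt),yt,zt]);out=[]
    def f(q):
        a,b=fk(q,s,p);return np.r_[(a-x)*10,4*(b.inv()*R).as_rotvec(),.02*(q-q0)]
    for i in range(n):
        st=q0 if i==0 else np.clip(q0+rng.normal(0,.6,7),lo+.02,hi-.02)
        r=least_squares(f,np.clip(st,lo+.01,hi-.01),bounds=(lo,hi));a,b=fk(r.x,s,p)
        out.append((np.abs(r.x-q0).max(),np.linalg.norm(a-x),(b.inv()*R).magnitude(),r.x))
    return sorted(out,key=lambda o:10*o[1]+4*o[2]+.05*o[0])
q0=np.array([.07,.4,-.7,1.77,.85,1.74,-.9])
for x in ([.49,-.016,.2],[.495,-.19,.145],[.495,-.19,.195],[.49,-.016,.30],[.62,-.2,.145]):
  for sg in (1,-1):
    for t in (0,20,30):
        c,w=np.cos(np.radians(t)),np.sin(np.radians(t))
        for o in ik(np.array(x),np.array([-.076*c,-.997*c,-w]),sg*np.array([.997,-.076,0]),q0,12)[:1]: print(x,sg,t,'dp %.3f dr %.3f'%o[1:3],o[3].round(2))
E
python3 ik.py
```

```text
[0.49, -0.016, 0.2] 1 0 dp 0.000 dr 0.000 [-0.38  0.88 -0.28  1.8   1.09  2.   -1.3 ]
[0.49, -0.016, 0.2] 1 20 dp 0.000 dr 0.000 [-0.17  0.72 -0.54  1.84  1.05  1.86 -1.24]
[0.49, -0.016, 0.2] 1 30 dp 0.000 dr 0.000 [-0.08  0.63 -0.6   1.85  1.    1.74 -1.18]
[0.49, -0.016, 0.2] -1 0 dp 0.000 dr 0.000 [-0.38  0.88 -0.28  1.8   1.09  2.    1.85]
[0.49, -0.016, 0.2] -1 20 dp 0.000 dr 0.000 [-0.01  0.81 -0.77  1.83  1.12  2.    1.82]
[0.49, -0.016, 0.2] -1 30 dp 0.000 dr 0.000 [ 0.18  0.82 -1.03  1.85  1.14  2.    1.82]
[0.495, -0.19, 0.145] 1 0 dp 0.000 dr 0.000 [-0.06  0.95 -0.31  1.93  1.36  1.88 -1.39]
[0.495, -0.19, 0.145] 1 20 dp 0.000 dr 0.000 [ 0.09  0.74 -0.46  1.99  1.29  1.65 -1.24]
[0.495, -0.19, 0.145] 1 30 dp 0.000 dr 0.000 [ 0.18  0.64 -0.52  2.    1.23  1.51 -1.14]
[0.495, -0.19, 0.145] -1 0 dp 0.000 dr 0.000 [ 0.06  0.99 -0.46  1.93  1.41  2.    1.73]
[0.495, -0.19, 0.145] -1 20 dp 0.000 dr 0.000 [ 0.23  0.81 -0.66  1.98  1.36  1.78  1.87]
[0.495, -0.19, 0.145] -1 30 dp 0.000 dr 0.000 [ 0.36  0.73 -0.77  2.    1.31  1.67  1.95]
[0.495, -0.19, 0.195] 1 0 dp 0.000 dr 0.00
[... 838 characters left out ...]
]
[0.49, -0.016, 0.3] -1 20 dp 0.000 dr 0.000 [-0.07  0.6  -0.68  1.8   1.06  2.    2.04]
[0.49, -0.016, 0.3] -1 30 dp 0.000 dr 0.000 [ 0.17  0.61 -0.98  1.79  1.06  2.    2.03]
[0.62, -0.2, 0.145] 1 0 dp 0.000 dr 0.000 [-0.06  1.02 -0.26  1.63  1.46  1.87 -1.15]
[0.62, -0.2, 0.145] 1 20 dp 0.000 dr 0.000 [ 0.07  0.85 -0.4   1.68  1.35  1.66 -1.04]
[0.62, -0.2, 0.145] 1 30 dp 0.000 dr 0.000 [ 0.15  0.78 -0.46  1.69  1.28  1.55 -0.97]
[0.62, -0.2, 0.145] -1 0 dp 0.000 dr 0.000 [-0.02  1.03 -0.32  1.63  1.5   1.91  1.99]
[0.62, -0.2, 0.145] -1 20 dp 0.000 dr 0.000 [ 0.15  0.89 -0.53  1.68  1.41  1.74  2.08]
[0.62, -0.2, 0.145] -1 30 dp 0.000 dr 0.000 [ 0.26  0.83 -0.65  1.69  1.36  1.66  2.15]
```

The final pose is reachable, with j6 about 1.9. I'll bring the tilt to 20° at y = -0.06, then check the hold with the camera.

Call:
{"api": "step_arm", "payload": {
  "plan": [
    {"dx":0.003,"dy":-0.009,"dz":-0.013,"rx":-4.2,"ry":0.32,"rz":0.0,"gripper":1.0},
    {"dx":0.003,"dy":-0.009,"dz":-0.013,"rx":-4.2,"ry":0.32,"rz":0.0,"gripper":1.0},
    {"dx":0.003,"dy":-0.009,"dz":-0.013,"rx":-4.2,"ry":0.32,"rz":0.0,"gripper":1.0},
    {"dx":0.003,"dy":-0.009,"dz":-0.013,"rx":-4.2,"ry":0.32,"rz":0.0,"gripper":1.0},
    {"dx":0.003,"dy":-0.009,"dz":-0.013,"rx":-4.2,"ry":0.32,"rz":0.0,"gripper":1.0}
  ]
}}

```text
time_s: 6.05
tcp_pos: [0.5066, -0.058, 0.2394]
ee_rot: [0.389, 0.599, 0.559, -0.422]
wrist_force: [0.7, -1.0, -3.4]
finger_gap: 0.405
gripper_force: 35.0
```

Call:
{"api": "step_arm", "payload": {
  "plan": [
    {"dx":0.0,"dy":0.0,"dz":0.0,"rx":0.0,"ry":0.0,"rz":0.0,"gripper":1.0},
    {"dx":0.0,"dy":0.0,"dz":0.0,"rx":0.0,"ry":0.0,"rz":0.0,"gripper":1.0}
  ]
}}

```text
time_s: 6.25
tcp_pos: [0.5064, -0.058, 0.24]
ee_rot: [0.387, 0.6, 0.56, -0.421]
wrist_force: [0.3, -0.3, -3.8]
finger_gap: 0.401
gripper_force: 35.0
```

```bash
python3 - <<'E'
from h import *
pose()
a=grab('scene');save(a['img'][60:330,60:410],'s3',2)
for n in ('scene',):
    d=load(n);P=cloud(d);hsv=cv2.cvtColor(d['img'],cv2.COLOR_RGB2HSV)
    H,S,V=[hsv[...,i].astype(int) for i in range(3)];z=P[...,2]
    m=(H>20)&(H<34)&(S>150)&(V>60)&(z>.1)
    c,l,st,ce=cv2.connectedComponentsWithStats(m.astype(np.uint8))
    for i in range(1,c):
        if st[i,4]>40:
            q=P[l==i]; print('yellow',st[i],ce[i].round(),'med',np.nanmedian(q,0).round(3),'p2',np.nanpercentile(q,3,0).round(3),'p98',np.nanpercentile(q,97,0).round(3))
E
```

```text
tcp [ 0.5064 -0.058   0.24  ] toolz [-0.072 -0.936 -0.346] tooly [ 0.997 -0.074 -0.006] j [-0.07  0.66 -0.57  1.82  1.08  1.89 -1.11] F [ 0.27 -0.27 -3.81] T [ 1.63  0.01 -0.  ]
yellow [212 144  16  13  96] [220. 149.] med [ 0.506 -0.025  0.282] p2 [ 0.492 -0.049  0.252] p98 [ 0.514 -0.013  0.292]
yellow [184 177  31  25 550] [199. 189.] med [ 0.647 -0.048  0.257] p2 [ 0.63  -0.086  0.216] p98 [ 0.652 -0.016  0.289]
```

View pics/s3.png

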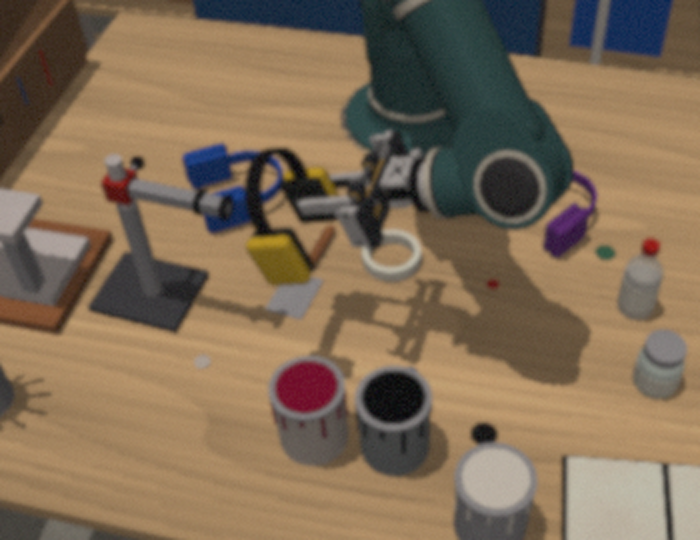

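The scene crop shows the defenders held by the near cup, headband up at (275,180), level with the rail's free end at (215,205). The far cup's face measures where it should. Sliding in above the seat while straightening up.

Call:
{"api": "step_arm", "payload": {
  "plan": [
    {"dx":-0.0022,"dy":-0.026,"dz":-0.005,"rx":-4.05,"ry":0.31,"rz":0.0,"gripper":1.0},
    {"dx":-0.0022,"dy":-0.026,"dz":-0.005,"rx":-4.05,"ry":0.31,"rz":0.0,"gripper":1.0},
    {"dx":-0.0022,"dy":-0.026,"dz":-0.005,"rx":-4.05,"ry":0.31,"rz":0.0,"gripper":1.0},
    {"dx":-0.0022,"dy":-0.026,"dz":-0.005,"rx":-4.05,"ry":0.31,"rz":0.0,"gripper":1.0},
    {"dx":-0.0022,"dy":-0.026,"dz":-0.005,"rx":-4.05,"ry":0.31,"rz":0.0,"gripper":1.0}
  ]
}}

```text
time_s: 6.8
tcp_pos: [0.4957, -0.1898, 0.2164]
ee_rot: [-0.481, -0.517, -0.48, 0.521]
wrist_force: [0.7, -0.3, -3.7]
finger_gap: 0.405
gripper_force: 35.0
```

Call:
{"api": "step_arm", "payload": {
  "plan": [
    {"dx":0.0,"dy":0.0,"dz":0.0,"rx":0.0,"ry":0.0,"rz":0.0,"gripper":1.0},
    {"dx":0.0,"dy":0.0,"dz":0.0,"rx":0.0,"ry":0.0,"rz":0.0,"gripper":1.0},
    {"dx":0.0,"dy":0.0,"dz":0.0,"rx":0.0,"ry":0.0,"rz":0.0,"gripper":1.0}
  ]
}}

```text
time_s: 7.1
tcp_pos: [0.4958, -0.1885, 0.2162]
ee_rot: [-0.48, -0.517, -0.481, 0.52]
wrist_force: [0.2, 0.1, -3.8]
finger_gap: 0.407
gripper_force: 35.0
```

```bash
cat > chk.py <<'E'
from h import *
import sys
s,R=pose()
a=grab('scene');b=grab('top');save(np.hstack([a['img'][110:240,80:250],b['img'][90:220,330:500]]),sys.argv[1],2.3)
for n in ('scene','top'):
    d=load(n);P=cloud(d);hsv=cv2.cvtColor(d['img'],cv2.COLOR_RGB2HSV)
    H,S,V=[hsv[...,i].astype(int) for i in range(3)];x,y,z=P[...,0],P[...,1],P[...,2]
    m=(H>20)&(H<34)&(S>150)&(V>50)&(z>.08)&(x>.56)
    q=P[m]
    if len(q)>50:
        f=q[np.abs(q[:,0]-np.percentile(q[:,0],80))<.012]
        print(n,'cup_a',len(q),np.nanpercentile(q,3,0).round(3),np.nanpercentile(q,97,0).round(3),'face rect yz',cv2.minAreaRect(f[:,1:].astype(np.float32)))
    # band: dark points above bar
    zt=z.copy(); m=(z>.28)&(z<.45)&(V<70)&(x>.48)&(x<.64)&(y>-.26)&(y<-.10)
    q=P[m]
    if len(q)>10:
        top=q[q[:,2]>np.percentile(q[:,2],97)-.006];print(n,'band top',len(q),'crown',np.median(top,0).round(4),'zmax',np.percentile(q[:,2],97).round(4),'x',np.percentile(q[:,0],[2,98]).round(3),'y med',np.median(q[:,1]).round(4))
E
python3 chk.py k1
```

```text
tcp [ 0.4958 -0.1885  0.2162] toolz [-0.076 -0.997  0.002] tooly [ 0.997 -0.076 -0.003] j [-0.05  0.81 -0.34  1.94  1.32  1.94 -1.24] F [ 0.2   0.14 -3.8 ] T [1.86 0.02 0.04]
scene cup_a 507 [ 0.62  -0.211  0.185] [ 0.641 -0.149  0.257] face rect yz ((-0.18098174035549164, 0.21777783334255219), (0.06759243458509445, 0.08317165821790695), 0.07278785854578018)
scene band top 354 crown [ 0.5637 -0.1777  0.3342] zmax 0.3366 x [0.501 0.623] y med -0.1775
top cup_a 188 [ 0.613 -0.206  0.197] [ 0.636 -0.149  0.304] face rect yz ((-0.16261279582977295, 0.24054569005966187), (0.05797981843352318, 0.09203779697418213), 42.66755294799805)
top band top 653 crown [ 0.5588 -0.1769  0.3346] zmax 0.3369 x [0.495 0.611] y med -0.1762
```

View pics/k1.png

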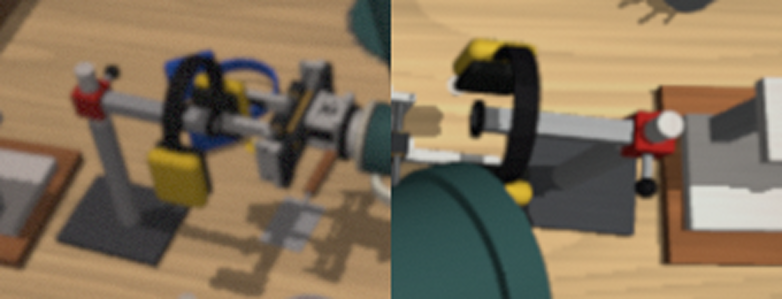

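Upright to within 0.1°, and the crown's inner face is at 0.331, which agrees with the kinematics. The crown is at y = -0.177 over a seat at -0.176. Descending to just above the bar, then feeling for it.

Call:
{"api": "step_arm", "payload": {
  "plan": [
    {"dx":0.0,"dy":0.001,"dz":-0.012,"rx":0.0,"ry":0.0,"rz":0.0,"gripper":1.0},
    {"dx":0.0,"dy":0.0,"dz":-0.012,"rx":0.0,"ry":0.0,"rz":0.0,"gripper":1.0},
    {"dx":0.0,"dy":0.0,"dz":-0.012,"rx":0.0,"ry":0.0,"rz":0.0,"gripper":1.0},
    {"dx":0.0,"dy":0.0,"dz":-0.012,"rx":0.0,"ry":0.0,"rz":0.0,"gripper":1.0},
    {"dx":0.0,"dy":0.0,"dz":-0.008,"rx":0.0,"ry":0.0,"rz":0.0,"gripper":1.0}
  ]
}}

```text
time_s: 7.7
tcp_pos: [0.495, -0.1885, 0.1578]
ee_rot: [-0.48, -0.516, -0.481, 0.522]
wrist_force: [-0.3, -0.6, -4.0]
finger_gap: 0.4
gripper_force: 35.0
```

Call:
{"api": "step_arm", "payload": {
  "plan": [
    {"dx":0.0,"dy":0.0,"dz":-0.003,"rx":0.0,"ry":0.0,"rz":0.0,"gripper":1.0},
    {"dx":0.0,"dy":0.0,"dz":-0.002,"rx":0.0,"ry":0.0,"rz":0.0,"gripper":1.0},
    {"dx":0.0,"dy":0.0,"dz":0.0,"rx":0.0,"ry":0.0,"rz":0.0,"gripper":1.0}
  ]
}}

```text
time_s: 8.0
tcp_pos: [0.4953, -0.1885, 0.1544]
ee_rot: [-0.48, -0.516, -0.48, 0.522]
wrist_force: [0.4, -0.4, -3.6]
finger_gap: 0.4
gripper_force: 35.0
```

Call:
{"api": "step_arm", "payload": {
  "plan": [
    {"dx":0.0,"dy":0.0,"dz":-0.002,"rx":0.0,"ry":0.0,"rz":0.0,"gripper":1.0},
    {"dx":0.0,"dy":0.0,"dz":-0.002,"rx":0.0,"ry":0.0,"rz":0.0,"gripper":1.0},
    {"dx":0.0,"dy":0.0,"dz":0.0,"rx":0.0,"ry":0.0,"rz":0.0,"gripper":1.0}
  ]
}}

```text
time_s: 8.3
tcp_pos: [0.4952, -0.1885, 0.1504]
ee_rot: [-0.48, -0.516, -0.48, 0.522]
wrist_force: [-0.6, -0.3, -3.7]
finger_gap: 0.403
gripper_force: 35.0
```

Call:
{"api": "step_arm", "payload": {
  "plan": [
    {"dx":0.0,"dy":0.0,"dz":-0.001,"rx":0.0,"ry":0.0,"rz":0.0,"gripper":1.0},
    {"dx":0.0,"dy":0.0,"dz":-0.001,"rx":0.0,"ry":0.0,"rz":0.0,"gripper":1.0},
    {"dx":0.0,"dy":0.0,"dz":0.0,"rx":0.0,"ry":0.0,"rz":0.0,"gripper":1.0}
  ]
}}

```text
time_s: 8.6
tcp_pos: [0.4952, -0.1885, 0.1483]
ee_rot: [-0.48, -0.516, -0.481, 0.522]
wrist_force: [-0.2, -0.9, -3.7]
finger_gap: 0.403
gripper_force: 35.0
```

Call:
{"api": "step_arm", "payload": {
  "plan": [
    {"dx":0.0,"dy":0.0,"dz":-0.001,"rx":0.0,"ry":0.0,"rz":0.0,"gripper":1.0},
    {"dx":0.0,"dy":0.0,"dz":-0.001,"rx":0.0,"ry":0.0,"rz":0.0,"gripper":1.0},
    {"dx":0.0,"dy":0.0,"dz":0.0,"rx":0.0,"ry":0.0,"rz":0.0,"gripper":1.0}
  ]
}}

```text
time_s: 8.9
tcp_pos: [0.4952, -0.1885, 0.1463]
ee_rot: [-0.48, -0.516, -0.481, 0.522]
wrist_force: [-0.8, -0.2, -3.8]
finger_gap: 0.403
gripper_force: 35.0
```

Call:
{"api": "step_arm", "payload": {
  "plan": [
    {"dx":0.0,"dy":0.0,"dz":-0.001,"rx":0.0,"ry":0.0,"rz":0.0,"gripper":1.0},
    {"dx":0.0,"dy":0.0,"dz":0.0,"rx":0.0,"ry":0.0,"rz":0.0,"gripper":1.0},
    {"dx":0.0,"dy":0.0,"dz":0.0,"rx":0.0,"ry":0.0,"rz":0.0,"gripper":1.0}
  ]
}}

```text
time_s: 9.2
tcp_pos: [0.4953, -0.1886, 0.1457]
ee_rot: [-0.481, -0.516, -0.48, 0.522]
wrist_force: [0.7, -0.1, 1.9]
finger_gap: 0.404
gripper_force: 35.0
```

Contact at TCP z about 0.1457: Fz rose 5.7 N, so the bar carries the weight, and the bar top agrees with vision. I'll hold, relax the grip to settle, then open slowly.

Call:
{"api": "step_arm", "payload": {
  "plan": [
    {"dx":0.0,"dy":0.0,"dz":0.0,"rx":0.0,"ry":0.0,"rz":0.0,"gripper":1.0},
    {"dx":0.0,"dy":0.0,"dz":0.0003,"rx":0.0,"ry":0.0,"rz":0.0,"gripper":1.0},
    {"dx":0.0,"dy":0.0,"dz":0.0,"rx":0.0,"ry":0.0,"rz":0.0,"gripper":1.0}
  ],
  "force": 35
}}

```text
time_s: 9.5
tcp_pos: [0.4952, -0.1885, 0.1458]
ee_rot: [-0.48, -0.516, -0.48, 0.522]
wrist_force: [1.7, -0.6, 2.0]
finger_gap: 0.402
gripper_force: 35.0
```

Call:
{"api": "step_arm", "payload": {
  "plan": [
    {"dx":0.0,"dy":0.0,"dz":0.0,"rx":0.0,"ry":0.0,"rz":0.0,"gripper":1.0},
    {"dx":0.0,"dy":0.0,"dz":0.0,"rx":0.0,"ry":0.0,"rz":0.0,"gripper":1.0},
    {"dx":0.0,"dy":0.0,"dz":0.0,"rx":0.0,"ry":0.0,"rz":0.0,"gripper":1.0},
    {"dx":0.0,"dy":0.0,"dz":0.0,"rx":0.0,"ry":0.0,"rz":0.0,"gripper":1.0}
  ],
  "force": 5
}}

```text
time_s: 9.9
tcp_pos: [0.4952, -0.1885, 0.1458]
ee_rot: [-0.48, -0.516, -0.48, 0.522]
wrist_force: [1.3, -0.2, 1.7]
finger_gap: 0.405
gripper_force: 5.0
```

```bash
python3 chk.py k2
```

```text
tcp [ 0.4952 -0.1885  0.1458] toolz [-0.077 -0.997  0.006] tooly [ 0.997 -0.077 -0.005] j [-0.06  0.95 -0.32  1.91  1.32  1.91 -1.35] F [ 1.27 -0.22  1.68] T [ 0.63 -0.06  0.18]
scene cup_a 459 [ 0.621 -0.212  0.116] [ 0.641 -0.15   0.187] face rect yz ((-0.18139395117759705, 0.14657053351402283), (0.06915456056594849, 0.0862690880894661), 1.3883367776870728)
top cup_a 175 [ 0.612 -0.211  0.126] [ 0.636 -0.15   0.238] face rect yz ((-0.16282910108566284, 0.17495325207710266), (0.062430839985609055, 0.09143571555614471), 46.87588882446289)
```

Call:
{"api": "step_arm", "payload": {
  "plan": [
    {"dx":0.0,"dy":0.0,"dz":0.0,"rx":0.0,"ry":0.0,"rz":0.0,"gripper":0.57},
    {"dx":0.0,"dy":0.0,"dz":0.0,"rx":0.0,"ry":0.0,"rz":0.0,"gripper":0.5},
    {"dx":0.0,"dy":0.0,"dz":0.0,"rx":0.0,"ry":0.0,"rz":0.0,"gripper":0.4},
    {"dx":0.0,"dy":0.0,"dz":0.0,"rx":0.0,"ry":0.0,"rz":0.0,"gripper":0.3},
    {"dx":0.0,"dy":0.0,"dz":0.0,"rx":0.0,"ry":0.0,"rz":0.0,"gripper":0.2}
  ]
}}

```text
time_s: 10.5
tcp_pos: [0.4952, -0.1885, 0.1457]
ee_rot: [-0.48, -0.516, -0.481, 0.522]
wrist_force: [0.1, -0.2, -1.6]
finger_gap: 0.722
gripper_force: 0.0
```

Call:
{"api": "step_arm", "payload": {
  "plan": [
    {"dx":0.0,"dy":0.0,"dz":0.0,"rx":0.0,"ry":0.0,"rz":0.0,"gripper":0.1},
    {"dx":0.0,"dy":0.0,"dz":0.0,"rx":0.0,"ry":0.0,"rz":0.0,"gripper":0.1},
    {"dx":0.0,"dy":0.0,"dz":0.0,"rx":0.0,"ry":0.0,"rz":0.0,"gripper":0.1}
  ]
}}

```text
time_s: 10.8
tcp_pos: [0.4952, -0.1885, 0.1457]
ee_rot: [-0.48, -0.516, -0.48, 0.522]
wrist_force: [0.7, 0.6, -0.2]
finger_gap: 0.898
gripper_force: 0.0
```

```bash
python3 chk.py k3
```

```text
tcp [ 0.4952 -0.1885  0.1457] toolz [-0.077 -0.997  0.006] tooly [ 0.997 -0.077 -0.005] j [-0.06  0.95 -0.32  1.91  1.32  1.91 -1.35] F [ 0.7   0.63 -0.23] T [ 0.99 -0.19  0.  ]
scene cup_a 460 [ 0.62  -0.213  0.115] [ 0.639 -0.149  0.186] face rect yz ((-0.18183334171772003, 0.14972612261772156), (0.0826510563492775, 0.06994318217039108), 89.69278717041016)
top cup_a 167 [ 0.613 -0.21   0.127] [ 0.634 -0.15   0.234] face rect yz ((-0.16710256040096283, 0.17534171044826508), (0.06164877116680145, 0.10312645137310028), 45.9118766784668)
```

View pics/k3.png

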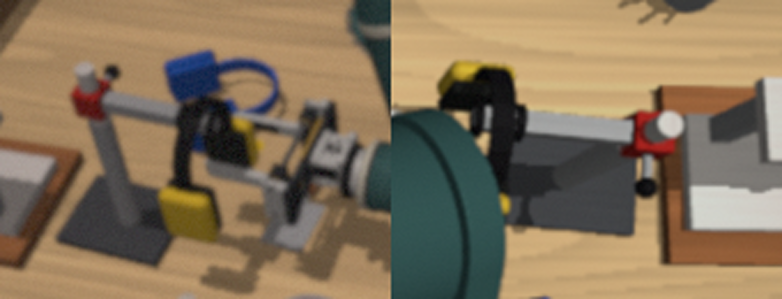

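The picture shows the band on the bar between the collars, cups on both sides and the fingers open and clear. Retreating straight back along the rail axis.

Call:
{"api": "step_arm", "payload": {
  "plan": [
    {"dx":0.0008,"dy":0.01,"dz":0.0,"rx":0.0,"ry":0.0,"rz":0.0,"gripper":0.1},
    {"dx":0.0015,"dy":0.02,"dz":0.0,"rx":0.0,"ry":0.0,"rz":0.0,"gripper":0.1},
    {"dx":0.0015,"dy":0.02,"dz":0.0,"rx":0.0,"ry":0.0,"rz":0.0,"gripper":0.1},
    {"dx":0.0015,"dy":0.02,"dz":0.0,"rx":0.0,"ry":0.0,"rz":0.0,"gripper":0.1},
    {"dx":0.0015,"dy":0.02,"dz":0.0,"rx":0.0,"ry":0.0,"rz":0.0,"gripper":0.1}
  ]
}}

```text
time_s: 11.4
tcp_pos: [0.502, -0.0969, 0.1456]
ee_rot: [-0.48, -0.516, -0.481, 0.522]
wrist_force: [0.5, -0.4, -0.1]
finger_gap: 0.901
gripper_force: 0.0
```

Call:
{"api": "step_arm", "payload": {
  "plan": [
    {"dx":0.0015,"dy":0.02,"dz":0.0,"rx":2.0,"ry":0.0,"rz":0.0,"gripper":0.1},
    {"dx":0.0,"dy":0.02,"dz":0.005,"rx":3.0,"ry":0.0,"rz":0.0,"gripper":0.1},
    {"dx":0.0,"dy":0.02,"dz":0.005,"rx":3.0,"ry":0.0,"rz":0.0,"gripper":0.1},
    {"dx":0.0,"dy":0.02,"dz":0.005,"rx":3.0,"ry":0.0,"rz":0.0,"gripper":0.1},
    {"dx":0.0,"dy":0.02,"dz":0.005,"rx":3.0,"ry":0.0,"rz":0.0,"gripper":0.1}
  ]
}}

```text
time_s: 11.9
tcp_pos: [0.5035, 0.0032, 0.1663]
ee_rot: [0.413, 0.572, 0.542, -0.458]
wrist_force: [1.3, 0.3, -0.2]
finger_gap: 0.9
gripper_force: 0.0
```

Call:
{"api": "step_arm", "payload": {
  "plan": [
    {"dx":0.0,"dy":0.0,"dz":0.0,"rx":0.0,"ry":0.0,"rz":0.0,"gripper":0.1},
    {"dx":0.0,"dy":0.0,"dz":0.0,"rx":0.0,"ry":0.0,"rz":0.0,"gripper":0.1},
    {"dx":0.0,"dy":0.0,"dz":0.0,"rx":0.0,"ry":0.0,"rz":0.0,"gripper":0.1},
    {"dx":0.0,"dy":0.0,"dz":0.0,"rx":0.0,"ry":0.0,"rz":0.0,"gripper":0.1},
    {"dx":0.0,"dy":0.0,"dz":0.0,"rx":0.0,"ry":0.0,"rz":0.0,"gripper":0.1}
  ]
}}

```text
time_s: 12.4
tcp_pos: [0.5033, 0.001, 0.1654]
ee_rot: [0.414, 0.571, 0.54, -0.46]
wrist_force: [0.6, -0.5, 0.1]
finger_gap: 0.901
gripper_force: 0.0
```

```bash
python3 chk.py k4; python3 - <<'E'
from h import *
d=load('top');P=cloud(d).reshape(-1,3);V=d['img'].max(-1).reshape(-1)
m=(P[:,2]>.262)&(P[:,2]<.28)&(P[:,0]>.5)&(P[:,0]<.62)&(P[:,1]>-.22)&(P[:,1]<-.12)
q=P[m];h=np.abs(q[:,0]-.557)>.022;print('strip beyond collar width',h.sum(),np.percentile(q[h],[3,50,97],axis=0).round(4))
print('collars+strip y',np.percentile(q[~h][:,1],[2,98]).round(4))
E
```

```text
tcp [0.5033 0.001  0.1654] toolz [-0.078 -0.969 -0.235] tooly [ 0.997 -0.074 -0.025] j [-0.26  0.86 -0.46  1.74  1.04  1.94 -1.25] F [ 0.56 -0.51  0.08] T [ 0.89 -0.09 -0.04]
scene cup_a 458 [ 0.619 -0.213  0.114] [ 0.64  -0.149  0.187] face rect yz ((-0.18230530619621277, 0.1487477570772171), (0.07974562793970108, 0.06852702051401138), 87.16767883300781)
top cup_a 171 [ 0.612 -0.21   0.128] [ 0.634 -0.15   0.236] face rect yz ((-0.16727155447006226, 0.17585191130638123), (0.060059111565351486, 0.10040481388568878), 47.00332260131836)
strip beyond collar width 14 [[ 0.5329 -0.1876  0.262 ]
 [ 0.5792 -0.1824  0.2622]
 [ 0.587  -0.1669  0.2648]]
collars+strip y [-0.199 -0.154]
```

View pics/k4.png

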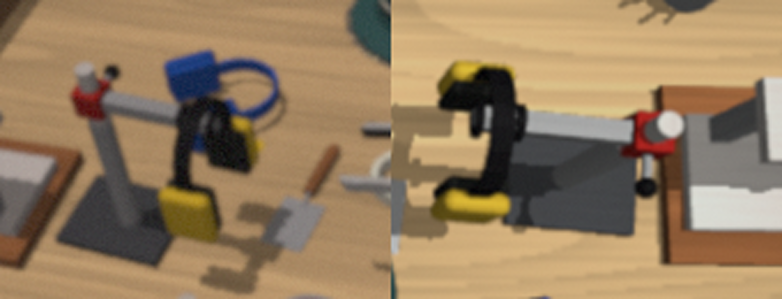

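Both cups hang free of the gripper and the band sits between the collars. The play there is only ±4 mm, so it's within the 7 mm limit. I'll wait briefly for any swing to die, check it's still, and hand in.

Call:
{"api": "step_arm", "payload": {
  "plan": [
    {"dx":0.0,"dy":0.0,"dz":0.0,"rx":0.0,"ry":0.0,"rz":0.0,"gripper":0.1},
    {"dx":0.0,"dy":0.0,"dz":0.0,"rx":0.0,"ry":0.0,"rz":0.0,"gripper":0.1},
    {"dx":0.0,"dy":0.0,"dz":0.0,"rx":0.0,"ry":0.0,"rz":0.0,"gripper":0.1},
    {"dx":0.0,"dy":0.0,"dz":0.0,"rx":0.0,"ry":0.0,"rz":0.0,"gripper":0.1},
    {"dx":0.0,"dy":0.0,"dz":0.0,"rx":0.0,"ry":0.0,"rz":0.0,"gripper":0.1}
  ]
}}

```text
time_s: 13.0
tcp_pos: [0.5035, 0.0015, 0.1657]
ee_rot: [0.414, 0.571, 0.54, -0.459]
wrist_force: [-0.0, 0.7, 0.4]
finger_gap: 0.901
gripper_force: 0.0
```

Call:
{"api": "step_arm", "payload": {
  "plan": [
    {"dx":0.0,"dy":0.0,"dz":0.0,"rx":0.0,"ry":0.0,"rz":0.0,"gripper":0.1},
    {"dx":0.0,"dy":0.0,"dz":0.0,"rx":0.0,"ry":0.0,"rz":0.0,"gripper":0.1},
    {"dx":0.0,"dy":0.0,"dz":0.0,"rx":0.0,"ry":0.0,"rz":0.0,"gripper":0.1},
    {"dx":0.0,"dy":0.0,"dz":0.0,"rx":0.0,"ry":0.0,"rz":0.0,"gripper":0.1},
    {"dx":0.0,"dy":0.0,"dz":0.0,"rx":0.0,"ry":0.0,"rz":0.0,"gripper":0.1}
  ]
}}

```text
time_s: 13.5
tcp_pos: [0.5035, 0.0015, 0.1657]
ee_rot: [0.414, 0.571, 0.54, -0.459]
wrist_force: [0.5, -0.2, 0.6]
finger_gap: 0.899
gripper_force: 0.0
```

Call:
{"api": "step_arm", "payload": {
  "plan": [
    {"dx":0.0,"dy":0.0,"dz":0.0,"rx":0.0,"ry":0.0,"rz":0.0,"gripper":0.1},
    {"dx":0.0,"dy":0.0,"dz":0.0,"rx":0.0,"ry":0.0,"rz":0.0,"gripper":0.1},
    {"dx":0.0,"dy":0.0,"dz":0.0,"rx":0.0,"ry":0.0,"rz":0.0,"gripper":0.1},
    {"dx":0.0,"dy":0.0,"dz":0.0,"rx":0.0,"ry":0.0,"rz":0.0,"gripper":0.1},
    {"dx":0.0,"dy":0.0,"dz":0.0,"rx":0.0,"ry":0.0,"rz":0.0,"gripper":0.1}
  ]
}}

```text
time_s: 14.0
tcp_pos: [0.5035, 0.0015, 0.1657]
ee_rot: [0.414, 0.571, 0.54, -0.459]
wrist_force: [-0.5, -0.0, -0.0]
finger_gap: 0.903
gripper_force: 0.0
```

```bash
python3 chk.py k5 | cut -c1-160; python3 chk.py k6 | grep cup_a | cut -c1-160; python3 -c "
from h import *
print(workorder.finish_job())"
```

```text
tcp [0.5035 0.0015 0.1657] toolz [-0.077 -0.969 -0.236] tooly [ 0.997 -0.073 -0.024] j [-0.26  0.86 -0.46  1.74  1.04  1.94 -1.25] F [-0.46 -0.01 -0.01] T [ 0.9
scene cup_a 457 [ 0.62  -0.212  0.115] [ 0.639 -0.149  0.187] face rect yz ((-0.18128077685832977, 0.14901039004325867), (0.07984934002161026, 0.070370070636272
top cup_a 171 [ 0.612 -0.21   0.124] [ 0.635 -0.15   0.236] face rect yz ((-0.1633717268705368, 0.17099905014038086), (0.0602434016764164, 0.09189724922180176),
scene cup_a 458 [ 0.62  -0.213  0.114] [ 0.64  -0.149  0.187] face rect yz ((-0.18187151849269867, 0.14995670318603516), (0.08069004118442535, 0.069450452923774
top cup_a 169 [ 0.612 -0.21   0.125] [ 0.634 -0.15   0.235] face rect yz ((-0.16870754957199097, 0.17528507113456726), (0.0593385212123394, 0.10409825295209885)
the job is handed in; nothing more can be done
None
```

The ear defenders are hanging still and upright in the seat between the collars, a cup on each side and the gripper clear, and I handed the job in at about 14 s; no verdict came back.

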